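# Lock the hook collar on a display rod

## Task

Turn the hook collar on the counter display rod until its wing screw faces the flat milled along the rod, then tighten the screw clockwise until its foot is seated snugly on that flat. If the screw comes up tight early it is not square to the flat: back it off and turn the collar a little instead of forcing it, so that the rod is not scarred. Let go of the tight screw, and leave the other things on the counter where they are.

Things in the scene. Friction and masses are not known exactly. Their poses are not given: they have to be found in the camera images.
- stand: Black steel display stand fixed to the counter: base plate 150 x 420 x 12 mm and two uprights, each 36 x 14 mm, 184 mm high, 370 mm apart, that carry a horizontal steel rod. Origin: middle of the underside of the base; y axis along the rod, x axis away from the robot, z up.
- rod_mid (a point): Middle of the plain steel rod, on its axis, 160 mm above the counter. Rod 25 mm diameter, 444 mm long, cannot turn. One flat, 15 mm wide, 2.5 mm deep (10 mm from the axis), is milled along its whole length. It faces up but leans about the rod by an angle that is not reported, from 0.45 rad towards the robot to 0.45 rad away from it: see it or feel for it.
- collar_center (a point): Centre of the collar, on the rod's axis. Aluminium ring, 41 mm outside diameter, 28 mm long, with a boss for the screw that ends 28 mm from the axis. A display hook of 6 mm wire hangs on the side away from the screw, to 73 mm from the axis. The collar turns about the rod (friction about 0.08 N m; it stays where left) but does not slide along it.
- collar (a joint): Turn of the collar about the rod, rad: 0 = screw straight up, positive = screw leaning towards the robot (the stand's -x). Range -1.1 to 1.1. Starts at 0.65 to 0.8. It must face the flat to within about 0.15 rad for the screw to seat. While the screw is below about 0.3 the collar swings freely.
- wing_center (a point): Centre of the captive screw's wing, a steel plate 10 mm thick, 30 mm wide, 26 mm high along the screw axis, always 55 mm from the rod axis (the wing turns but does not move in or out). The screw axis runs from collar_center to wing_center. At screw = 0 the 30 mm width lies along the rod, the thickness across it.
- screw (a joint): Turn of the wing, rad, growing as it tightens: clockwise, looking from the wing to the rod. Range 0 to 2.2, starts loose at 0 to 0.2, stays where left. It drives the foot 3 mm per rad. Square to the flat the foot touches at 1.0 and is properly tight at 1.30 to 1.40; 0.1 rad off square it touches at about 0.8, 0.2 rad or more off at about 0.5, on the full round at 0.17.
- screw_foot: Foot of the screw, hidden in the collar; moves in and out, does not turn. Origin: middle of its face, 13 mm from the rod axis at screw = 0. Two edges of 1.5 mm radius, centred 5.2 mm each side of the axis, bear on the rod, giving 1 mm per 25 to 35 N. Free turning takes 0.12 N m (thread friction); 10 N on the foot adds 0.025 to 0.03. Snug: 20 to 45 N, best 33. Over 48 N scars the rod.
- jar: Closed white face-paint jar, 60 mm across, 50 mm high, standing on the counter; bystander. Origin under its centre.
- carton: Small cardboard box 60 x 90 x 45 mm on the counter; bystander. Origin under its centre.
- tape: Roll of clear tape lying flat, 90 mm across, 24 mm high; bystander. Origin under its centre.

How it is judged:
By the outcome, as a careful person would: the job done as asked, in the order asked, and still so for the second after the job is handed in, with the robot touching nothing.
It also fails if it takes over 72 s, if anything falls off the work surface, if the arm or the gripper's body presses on something with over 40 N, if the wrist force passes 120 N, or if a joint passes its speed limit or range.

## Robot

A 6-joint arm with a two-finger parallel gripper is mounted at the origin on the work surface. World frame = base frame: x ahead of the robot, y to its left, z up, the work surface at z = 0. Lengths are in m, angles in rad, forces in N, time in s.
With the tool pointing down it reaches from about 0.375 to 0.825 m from the base axis. Payload 5.5 kg.
Tool frame: the origin (TCP) lies midway between the tips of the shut fingers; the grasp point (between the pads) lies 19 mm behind it; z points along the fingers, y is the line along which they close (so a half turn about z gives the same grasp; the last joint's range is limited). The gripper opens to 85 mm and grips with 20 to 120 N. Pads are 22 mm wide; open, the fingers measure 114 mm over their backs; the gripper's body (76 mm by 85 mm) begins 54 mm behind the grasp point. The pads swing forward as they close: fully open they stand 13 mm farther back than shut.
Start: joints at [-1.283, 0.314, -0.047, 1.21, 0, 1.571], TCP at [0.17, -0.575, 0.231] pointing down, gripper open.
Joint ranges: [-2.67, 2.67], [-0.69, 1.73], [-1.03, 1.25], [-2.08, 2.16], [-1.42, 1.45], [-3.14, 3.14]. Speed limits (rad/s): [2.39, 2.39, 3.01, 3.14, 3.14, 3.14].

## Interface

Orientations are given as a unit quaternion [w, x, y, z].
In Python, from cell import bot gives the robot as it stands. The module is installed in compiled form; this text tells all that it offers. Calls block until the motion is done:
- bot.reach(position, orientation): joint-space move of the TCP to a pose.
- bot.line_to(position, orientation=None, max_speed=0.15): straight line of the TCP; orientation=None keeps the orientation; max_speed is the mean speed in m/s.
- bot.move_joints(angles): joint-space move.
- bot.grip(opening, force=None): opening from 0.0 (shut) to 1.0 (fully open); force is the grip in N (None keeps the last); returns when the fingers have stopped.
- bot.pause(seconds).
- bot.inverse_kinematics(position, orientation): joint angles nearest the present ones, or None.
- bot.get_state(): the state.
- bot.capture(name): name is "scene" or "top"; returns (picture, depth): 480x640x3 uint8, red, green, blue; 480x640 float32, m along the optical axis (not along the pixel's ray), 0 where there is no reading.
- bot.calibration(name): a dict with "intrinsics" (3x3 intrinsics, pixels), "extrinsics" (4x4, takes a point from camera to world coordinates). Camera axes: x right, y down, z forward; pixel columns grow to the right and rows downward; lengths in m; the calibration is good to about 2 mm. A picture is of the moment at which its call begins. calibration takes no time and is no camera call.
A pose or a line that the arm cannot do raises bot.IKError and nothing moves.
- bot.sign_off(): hands the job in; it is judged then, once.
The state is a dict: "time": time; "q": joint angles; "joint_vel": joint speeds; "joint_torque": joint torques, N m; "tool_pos": TCP position; "eef_rot": TCP orientation; "wrist_force": force on the tool from outside, world axes, zero at the start; "moment": the same for the moment, N m; "grip_width": opening from 0.0 (shut) to 1.0 (fully open); "gripper_force": force on a finger pad.
Only numpy, scipy, OpenCV 4.12 (cv2) and the standard library are available. Lean on these libraries where they do the work, as an engineer would, in place of code of your own. Each camera call takes 0.05 s, during which the arm holds its last target. There are 200 camera calls.

## Working session

There is one attempt and no reset: what is moved stays moved. The work goes in short steps, each a Python script; the robot and the scene stay as the last script left them, time stands still between calls to the robot, and variables do not carry over. Pictures are saved under pics/ and viewed, at most 10 in all, crops included, and the job is handed in when it is done.

```bash
mkdir -p pics; python3 - <<'E'
from cell import bot
import numpy as np,cv2
for n in("scene","top"):
    p,d=bot.capture(n);c=bot.calibration(n)
    np.savez(n+".npz",p=p,d=d,K=c["intrinsics"],T=c["extrinsics"])
    cv2.imwrite(f"pics/{n}0.png",p[:,:,::-1]);print(n,np.round(c["extrinsics"],3).tolist(),c["intrinsics"][0][0])
E
```

```text
scene [[-0.17, 0.665, -0.727, 1.373], [0.985, 0.104, -0.135, 0.197], [-0.014, -0.739, -0.673, 0.893], [0.0, 0.0, 0.0, 1.0]] 588.2018144791837
top [[0.015, -0.987, 0.163, 0.454], [-1.0, -0.014, 0.008, 0.029], [-0.005, -0.163, -0.987, 0.892], [0.0, 0.0, 0.0, 1.0]] 491.3293721867635
```

View pics/scene0.png

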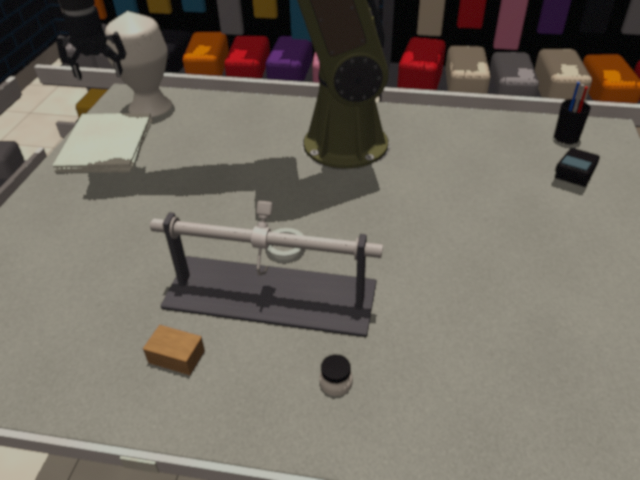

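View pics/top0.png

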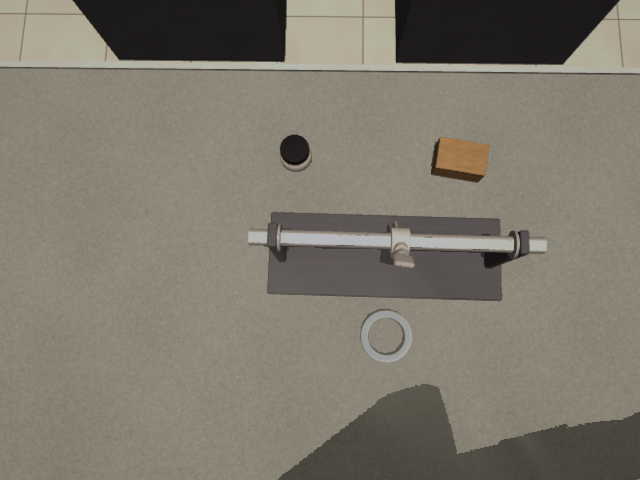

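The scene view shows the stand with the collar at (261,237) and wing at (264,208). In the top view the rod runs from (250,237) to (545,245), the collar is at (401,240), the wing at (404,262), and the tape at (386,336) on the robot's side.

```bash
python3 - <<'E'
import numpy as np,cv2
from scipy.optimize import least_squares
def cloud(n,r0,r1,c0,c1):
    z=np.load(n+".npz");d=z["d"];v,u=np.mgrid[r0:r1,c0:c1];D=d[r0:r1,c0:c1]
    P=np.linalg.inv(z["K"])@np.stack([u.ravel(),v.ravel(),np.ones(u.size)])*D.ravel()
    P=(z["T"][:3,:3]@P).T+z["T"][:3,3]; m=D.ravel()>0
    return P[m],z["p"][r0:r1,c0:c1].reshape(-1,3)[m]
A,ca=cloud("top",190,300,240,560); B,cb=cloud("scene",190,280,145,390)
rA=A[(A[:,2]>.145)&(A[:,2]<.185)&(abs(A[:,2]-.165)<.02)]
print("top uprights/base z",np.percentile(A[:,2],[5,50,95,100]))
# rod points: away from collar
z=np.load("top.npz")
# axis in xy: fit via mid lines of points with z>.15
y=rA[:,1];p=np.polyfit(y,rA[:,0],1);
for _ in range(3):
    m=abs(rA[:,0]-np.polyval(p,y))<.014; p=np.polyfit(y[m],rA[m,0],1)
print("rod line x=",p, y[m].min(),y[m].max())
th=np.arctan(p[0]);print("yaw",-th)
# stand frame axes: ey along rod
ey=np.array([np.sin(th),np.cos(th),0]);ex=np.array([np.cos(th),-np.sin(th),0])
for nm,P in(("top",A),("scene",B)):
    s=P@ey; w=P@ex-np.array([np.polyval(p,0),0,0])@ex
    k=(P[:,2]>.13)
    print(nm,"rod ext",np.percentile(s[k],[0,1,99,100]))
    q=k&(w<-.022)&(w>-.08)&(abs(s)<.15)
    print(" wing pts",q.sum(),s[q].mean(),w[q].mean(),P[q,2].mean(),"min/max s",s[q].min(),s[q].max())
    for lo in np.arange(-.016,.017,.002):
        e=k&(w>lo)&(w<lo+.002)&(P[:,2]<.18)&(abs(s-np.median(s[q]))>.04)&(abs(s-np.median(s[k]))<.17)
        if e.sum()>5: print("  w %.3f n %d z %.4f sd %.4f"%(lo+.001,e.sum(),P[e,2].mean(),P[e,2].std()))
    np.save(nm+"_swz.npy",np.c_[s,w,P[:,2]])
    g=q
    for r in np.round(np.c_[s,w,P[:,2]][g][::max(1,g.sum()//25)],4):print("   ",r)
# crop picture
for n,(a,b,c,d) in dict(top=(205,285,345,455),scene=(185,285,195,330)).items():
    im=np.load(n+".npz")["p"][a:b,c:d,::-1];cv2.imwrite(f"pics/{n}crop.png",cv2.resize(im,None,fx=5,fy=5,interpolation=cv2.INTER_CUBIC))
E
```

```text
top uprights/base z [-0.00073275  0.01184381  0.17313278  0.21624593]
rod line x= [0.01554459 0.58347226] -0.2945295452115258 0.1506625721314075
yaw -0.015543334087878754
top rod ext [-0.28534659 -0.2795421   0.15461867  0.15983389]
 wing pts 287 -0.0668838842302199 -0.034335313966892565 0.20854304742862703 min/max s -0.08185214350654914 -0.05266103192547283
  w -0.011 n 200 z 0.1633 sd 0.0025
  w -0.009 n 293 z 0.1673 sd 0.0019
  w -0.007 n 262 z 0.1695 sd 0.0013
  w -0.005 n 237 z 0.1701 sd 0.0014
  w -0.003 n 242 z 0.1706 sd 0.0013
  w -0.001 n 251 z 0.1712 sd 0.0013
  w 0.001 n 234 z 0.1715 sd 0.0013
  w 0.003 n 234 z 0.1722 sd 0.0013
  w 0.005 n 253 z 0.1726 sd 0.0013
  w 0.007 n 197 z 0.1724 sd 0.0012
  w 0.009 n 193 z 0.1713 sd 0.0011
  w 0.011 n 176 z 0.1696 sd 0.0011
  w 0.013 n 115 z 0.1666 sd 0.0013
    [-0.0553 -0.0227  0.1976]
    [-0.0753 -0.022   0.197 ]
    [-0.07   -0.0232  0.1945]
    [-0.0617 -0.0261  0.2026]
    [-0.0781 -0.0249  0.1973]
    [-0.0674 -0.0274  0.2025]
    [-0.0542 -0.0297  0.206 ]
    [-0.0703 -0.0287  0.2022]
    [-0.0565 -0.0317  0.2101]
    [-0.
[... 1289 characters left out ...]
2  0.2096]
    [-0.0559 -0.0367  0.2129]
    [-0.0692 -0.0354  0.2098]
    [-0.0546 -0.0383  0.2095]
    [-0.0679 -0.0364  0.2068]
    [-0.0514 -0.0339  0.2109]
    [-0.064  -0.0302  0.2098]
    [-0.0508 -0.0374  0.2059]
    [-0.0629 -0.0322  0.206 ]
    [-0.0762 -0.0303  0.2033]
    [-0.0608 -0.031   0.2049]
    [-0.0745 -0.0305  0.201 ]
    [-0.0588 -0.0302  0.2034]
    [-0.0746 -0.0301  0.1989]
    [-0.0584 -0.0286  0.2023]
    [-0.0729 -0.0247  0.2011]
    [-0.0567 -0.023   0.2046]
    [-0.0734 -0.0255  0.1979]
    [-0.0575 -0.0246  0.2008]
    [-0.0739 -0.0263  0.1948]
    [-0.0581 -0.0257  0.1975]
    [-0.0669 -0.0223  0.1966]
    [-0.0501 -0.0245  0.1972]
    [-0.0559 -0.024   0.1944]
```

View pics/topcrop.png

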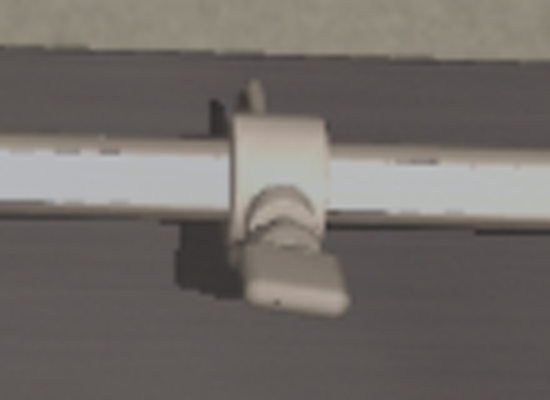

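```bash
python3 - <<'E'
import numpy as np
from scipy.optimize import least_squares
R=.0125
for nm in("top","scene"):
    S=np.load(nm+"_swz.npy"); s,w,z=S.T
    k=(abs(w)<.02)&(z>.152)&(z<.18)&(s>-.22)&(s<.10)&(abs(s+.065)>.03)
    s,w,z=s[k],w[k],z[k]
    def res(p):
        phi,w0,z0,a,b=p; x=w-w0-b*s; y=z-z0-a*s
        n=-x*np.sin(phi)+y*np.cos(phi)
        return np.maximum(np.hypot(x,y)-R, n-.010)
    for p0 in(-.4,0,.4):
        f=least_squares(res,[p0,0,.16,0,0],x_scale=[.1,.001,.001,.01,.01],loss="soft_l1",f_scale=.0007)
        print(nm,np.round(f.x,4),f.cost*1e6,k.sum(), "w0,z0 at collar",f.x[1]+f.x[4]*-.065,f.x[2]+f.x[3]*-.065)
    w0,z0=f.x[1]+f.x[4]*-.065,f.x[2]+f.x[3]*-.065
    s,w,z=S.T; w=w-w0;z=z-z0
    q=(abs(s+.065)<.02)&(np.hypot(w,z)>.035)&(z>0)&(w<-.01)
    # box fit of wing: params alpha, psi(screw), s0
    P=np.c_[s,w,z][q]
    def box(p):
        al,ps,s0=p; u=np.array([0,-np.sin(al),np.cos(al)]); c=np.array([s0,0,0])+.055*u
        e=np.array([0,np.cos(al),np.sin(al)])
        # tool z=-u ; in (s,w,z) coords handle: x=e(w+), s ; width dir at ps
        wd=np.array([1,0,0])*np.cos(ps)-e*np.sin(ps); td=e*np.cos(ps)+np.array([1,0,0])*np.sin(ps)
        d=P-c; Q=np.abs(np.c_[d@wd,d@td,d@u])-[.015,.005,.013]
        return np.linalg.norm(np.maximum(Q,0),axis=1)+np.minimum(Q.max(1),0)
    best=min((least_squares(box,[.72,b,-.066],x_scale=[.1,.1,.001],loss="soft_l1",f_scale=.0007) for b in(-.3,-.1,.1,.3)),key=lambda f:f.cost)
    print(" wing alpha,psi,s0",np.round(best.x,4),best.cost*1e6,q.sum())
E
```

```text
top [ 2.487e-01  1.700e-03  1.614e-01 -2.000e-04  7.000e-04] 923.0258469413567 2890 w0,z0 at collar 0.0016212187781621716 0.16144374429032868
top [ 2.487e-01  1.700e-03  1.614e-01 -2.000e-04  7.000e-04] 923.0258469222862 2890 w0,z0 at collar 0.0016212195026561226 0.16144374454722565
top [ 2.491e-01  1.700e-03  1.614e-01 -2.000e-04  7.000e-04] 923.0261407637996 2890 w0,z0 at collar 0.0016203524730106916 0.16144306707594833
 wing alpha,psi,s0 [ 0.7094 -0.1093 -0.0679] 139.03057521929034 328
scene [0.2466 0.002  0.1596 0.0028 0.0009] 894.3178108404692 1775 w0,z0 at collar 0.0019086863383387948 0.15943343830142775
scene [0.2466 0.002  0.1596 0.0028 0.0009] 894.3178102848578 1775 w0,z0 at collar 0.0019086270902046146 0.15943344923544872
scene [0.2466 0.002  0.1596 0.0028 0.0009] 894.3178108405608 1775 w0,z0 at collar 0.001908686338127774 0.15943343830089388
 wing alpha,psi,s0 [ 0.713  -0.1912 -0.0648] 202.0973166642912 239
```

```bash
cat > h.py <<'E'
from cell import bot
import numpy as np
from scipy.spatial.transform import Rotation as Ro
th=.0155+.0008
ex=np.array([np.cos(th),-np.sin(th),0]);ey=np.array([np.sin(th),np.cos(th),0]);ez=np.array([0,0,1.])
C=ex*(.58347*np.cos(th)+.0018)+ey*-.0665+ez*.160
def pose(a,s,r=.036,flip=1):
    u=-ex*np.sin(a)+ez*np.cos(a); y=flip*(ex*np.cos(a)+ez*np.sin(a))
    R=np.c_[np.cross(y,-u),y,-u]@Ro.from_rotvec([0,0,s]).as_matrix()
    return C+u*r, Ro.from_matrix(R).as_quat()[[3,0,1,2]]
def feel():
    S=bot.get_state(); R=Ro.from_quat(np.array(S["eef_rot"])[[1,2,3,0]]).as_matrix()
    return dict(t=round(S["time"],2),F=np.round(R.T@S["wrist_force"],2).tolist(),M=np.round(R.T@S["moment"],3).tolist(),w=round(S["grip_width"],3),g=round(float(np.max(S["gripper_force"])),1))
E
python3 - <<'E'
from h import *
print(C, bot.get_state()["time"])
for fl in(1,-1):
    for a,s,r in((.71,.13,.14),(.71,.13,.036),(.25,.13,.036),(.25,.7,.036),(.25,1.4,.036),(.25,1.7,.036),(.25,1.4,.14)):
        q=bot.inverse_kinematics(*pose(a,s,r,fl)); print(fl,a,s,r,None if q is None else np.round(q,2))
print(bot.inverse_kinematics([.35,-.35,.4],pose(.71,.13,.1,1)[1]))
print(feel())
E
```

```text
[ 0.58403085 -0.07602938  0.16      ] 0.1
1 0.71 0.13 0.14 [-0.25 -0.45 -0.92  0.4   0.15  1.52]
1 0.71 0.13 0.036 [-0.21 -0.19 -0.97  0.09  0.12  1.56]
1 0.25 0.13 0.036 [-0.15  0.09 -0.44  0.79  0.03  1.57]
1 0.25 0.7 0.036 [-0.15  0.09 -0.44  0.79  0.03  2.14]
1 0.25 1.4 0.036 [-0.15  0.09 -0.44  0.79  0.03  2.84]
1 0.25 1.7 0.036 [-0.15  0.09 -0.44  0.79  0.03  3.14]
1 0.25 1.4 0.14 [-0.16 -0.   -0.31  1.02  0.03  2.83]
-1 0.71 0.13 0.14 [-0.25 -0.45 -0.92  0.4   0.15 -1.62]
-1 0.71 0.13 0.036 [-0.21 -0.19 -0.97  0.09  0.12 -1.59]
-1 0.25 0.13 0.036 [-0.15  0.09 -0.44  0.79  0.03 -1.57]
-1 0.25 0.7 0.036 [-0.15  0.09 -0.44  0.79  0.03 -1.  ]
-1 0.25 1.4 0.036 [-0.15  0.09 -0.44  0.79  0.03 -0.3 ]
-1 0.25 1.7 0.036 [-0.15  0.09 -0.44  0.79  0.03 -0.  ]
-1 0.25 1.4 0.14 [-0.16 -0.   -0.31  1.02  0.03 -0.31]
[-1.20092596 -0.22488503 -0.42783521  1.05475796  0.64829925  0.62213692]
{'t': 0.1, 'F': [0.22, 0.52, 0.46], 'M': [0.007, -0.028, -0.013], 'w': 1.003, 'g': 0.0}
```

```bash
python3 - <<'E'
from h import *
import cv2
bot.line_to([.2,-.5,.33],max_speed=.25)
bot.grip(.6,30)
bot.reach(*pose(.71,.13,.14)); print(feel())
bot.line_to(*pose(.71,.13,.036),max_speed=.08); print(feel())
for n,(a,b,c,d) in dict(scene=(160,285,180,350)).items():
    p,_=bot.capture(n);cv2.imwrite("pics/pre.png",cv2.resize(p[a:b,c:d,::-1],None,fx=4,fy=4,interpolation=cv2.INTER_CUBIC))
E
```

```text
{'t': 3.06, 'F': [0.14, 0.12, 0.45], 'M': [0.68, -0.032, 0.034], 'w': 0.599, 'g': 0.0}
{'t': 4.51, 'F': [-0.14, 0.03, -0.1], 'M': [0.703, -0.107, -0.016], 'w': 0.604, 'g': 0.0}
```

View pics/pre.png

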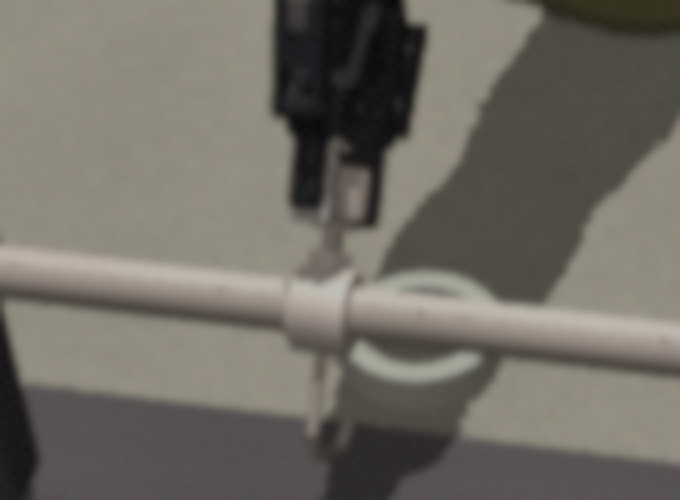

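The picture shows the gripper over the wing at about (337,195). The fingers line up with the view direction and hide most of the wing, and there was no contact force. The grip width will confirm the grasp: 10 mm is about 0.12.

```bash
python3 - <<'E'
from h import *
bot.grip(0,30); bot.pause(.3); print(feel(), bot.get_state()["gripper_force"])
E
```

```text
{'t': 5.3, 'F': [0.36, -0.11, -8.04], 'M': [0.858, -0.08, 0.073], 'w': 0.115, 'g': 34.0} 33.96809756755829
```

```bash
python3 - <<'E'
from h import *
bot.grip(0,60)
for a in np.linspace(.71,.248,8)[1:]:
    bot.line_to(*pose(a,.13),max_speed=.04); 
print(feel())
bot.pause(.3)
for s in np.arange(.2,.81,.1):
    bot.line_to(*pose(.248,s)); bot.pause(.15); print(round(s,2),feel())
E
```

```text
{'t': 7.27, 'F': [0.68, -3.45, -16.63], 'M': [1.3, -0.105, 0.114], 'w': 0.107, 'g': 65.4}
0.2 {'t': 7.97, 'F': [0.26, -2.24, -12.85], 'M': [0.888, -0.088, 0.105], 'w': 0.106, 'g': 64.8}
0.3 {'t': 8.37, 'F': [0.57, -2.07, -12.12], 'M': [0.989, -0.169, 0.146], 'w': 0.108, 'g': 64.9}
0.4 {'t': 8.77, 'F': [-0.84, -2.48, -11.97], 'M': [0.965, -0.314, 0.144], 'w': 0.108, 'g': 64.9}
0.5 {'t': 9.17, 'F': [-1.63, -2.97, -11.95], 'M': [0.918, -0.439, 0.115], 'w': 0.105, 'g': 64.9}
0.6 {'t': 9.57, 'F': [-0.62, -1.93, -13.38], 'M': [0.91, -0.531, 0.115], 'w': 0.107, 'g': 65.0}
0.7 {'t': 9.97, 'F': [-1.96, -2.83, -12.93], 'M': [0.97, -0.645, 0.105], 'w': 0.105, 'g': 65.0}
0.8 {'t': 10.37, 'F': [-2.59, -2.3, -13.62], 'M': [0.945, -0.692, 0.1], 'w': 0.107, 'g': 65.0}
```

```bash
cat >> h.py <<'E'
def avg(n=12):
    L=[]
    for _ in range(n):
        bot.pause(.02); f=feel(); L.append(f["F"]+f["M"])
    S=bot.get_state(); R=Ro.from_quat(np.array(S["eef_rot"])[[1,2,3,0]]).as_matrix(); 
    u=-R[:,2]; a=np.arctan2(-(u@ex),u[2]); y=R[:,1]; s=np.arctan2(y@ey*1.0, y@(ex*np.cos(a)+ez*np.sin(a)))
    p=S["tool_pos"]-C; a2=np.arctan2(-(p@ex),p[2])
    return S["time"],np.round(np.mean(L,0),3).tolist(),"a %.3f a2 %.3f s %.3f"%(a,a2,-s)
E
python3 - <<'E'
from h import *
print(avg())
for s in (.9,.95,1.0,1.05,1.1,1.15,1.2):
    bot.line_to(*pose(.248,s)); print(s,*avg())
E
```

```text
(10.5667, [-1.983, -3.134, -13.085, 0.87, -0.723, 0.115], 'a 0.252 a2 0.253 s 0.800')
0.9 11.0167 [-1.959, -2.551, -13.764, 0.84, -0.821, 0.121] a 0.252 a2 0.253 s 0.900
0.95 11.4667 [-2.2, -2.872, -13.867, 0.818, -0.871, 0.125] a 0.252 a2 0.253 s 0.950
1.0 11.9167 [-2.193, -2.773, -13.59, 0.784, -0.902, 0.114] a 0.252 a2 0.254 s 1.000
1.05 12.3667 [-2.763, -2.595, -13.916, 0.763, -0.964, 0.11] a 0.252 a2 0.255 s 1.050
1.1 12.8167 [-2.763, -2.333, -14.036, 0.734, -1.0, 0.094] a 0.252 a2 0.255 s 1.100
1.15 13.2667 [-2.853, -2.854, -14.047, 0.715, -1.074, 0.095] a 0.252 a2 0.255 s 1.150
1.2 13.7167 [-3.296, -2.548, -14.514, 0.67, -1.13, 0.056] a 0.252 a2 0.256 s 1.200
```

```bash
python3 - <<'E'
from h import *
for s in (1.25,1.3,1.35):
    bot.line_to(*pose(.248,s)); print(s,*avg(25))
E
```

```text
1.25 14.3833 [-3.506, -2.408, -14.778, 0.644, -1.175, 0.047] a 0.252 a2 0.257 s 1.250
1.3 15.05 [-3.62, -2.439, -15.08, 0.611, -1.24, 0.034] a 0.252 a2 0.256 s 1.300
1.35 15.7167 [-3.654, -2.499, -15.686, 0.567, -1.305, 0.011] a 0.252 a2 0.257 s 1.350
```

```bash
python3 - <<'E'
from h import *
import cv2
bot.grip(.35); bot.pause(.2)
bot.line_to(*pose(.248,1.35,.12),max_speed=.08); print(feel())
bot.line_to([.40,-.35,.36],max_speed=.2)
bot.pause(.3)
from scipy.optimize import least_squares
for n in("top","scene"):
    p,d=bot.capture(n);c=bot.calibration(n);K,T=c["intrinsics"],c["extrinsics"]
    v,u=np.mgrid[:480,:640];P=(T[:3,:3]@(np.linalg.inv(K)@np.stack([u.ravel(),v.ravel(),np.ones(u.size)])*d.ravel())).T+T[:3,3]
    Q=(P-C-[0,0,.0014 if n=="top" else -.0005])@np.c_[ey,ex,ez]; 
    r=np.hypot(Q[:,1],Q[:,2]);W=Q[(abs(Q[:,0])<.025)&(r>.036)&(r<.075)&(Q[:,2]>.02)&(d.ravel()>0)]
    def box(x):
        al,s,s0=x;U=np.array([0,-np.sin(al),np.cos(al)]);e=np.array([0,np.cos(al),np.sin(al)]);Y=np.array([1,0,0])
        dd=W-[s0,0,0]-.055*U;B=np.abs(np.c_[dd@(Y*np.cos(s)+e*np.sin(s)),dd@(e*np.cos(s)-Y*np.sin(s)),dd@U])-[.015,.005,.013]
        return np.linalg.norm(np.maximum(B,0),axis=1)+np.minimum(B.max(1),0)
    f=least_squares(box,[.25,1.3,0],x_scale=[.1,.1,.001],loss="soft_l1",f_scale=.0007);print(n,len(W),f.x,f.cost*1e6)
    k=dict(top=(195,285,340,460),scene=(160,285,180,350))[n]
    if n=="top": cv2.imwrite("pics/end.png",cv2.resize(p[k[0]:k[1],k[2]:k[3],::-1],None,fx=5,fy=5,interpolation=cv2.INTER_CUBIC))
print(bot.get_state()["time"])
E
```

```text
{'t': 17.45, 'F': [0.04, -0.89, -0.01], 'M': [0.024, -0.258, -0.072], 'w': 0.349, 'g': 0.0}
top 221 [ 2.61970102e-01  1.34848908e+00 -6.41936573e-04] 103.10111301684579
scene 137 [0.24194167 1.40282459 0.00262434] 80.53680345631352
19.6333
```

View pics/end.png

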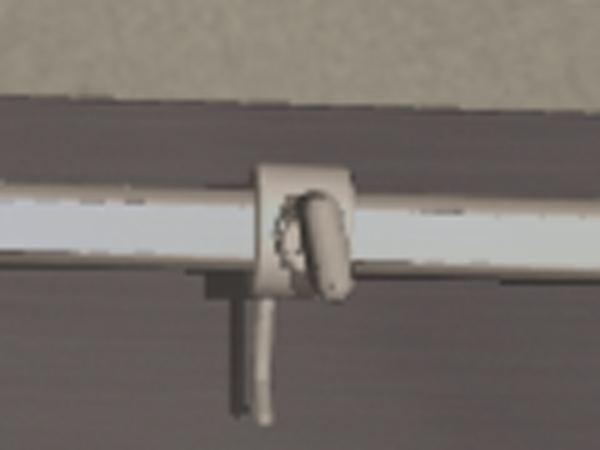

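The picture shows the collar facing the flat, with the wing at (325,245) turned across the rod and the gripper clear. The fits give a collar angle of about 0.25 and a screw angle of about 1.35.

```bash
python3 -c "
from cell import bot
print(bot.sign_off())"
```

```text
the job is handed in; nothing more can be done
None
```

The job is handed in: the collar faces the flat at about 0.25 rad, the screw is tightened to about 1.35 rad (an estimated 30–40 N on the foot), the wing is released, and the arm touched nothing else that I could see.

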